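# Switch off and sink the pop-up socket tower

### The arm

A 7-joint arm with a two-finger parallel gripper is mounted at the origin on a cart in front of the work surface, level with it; the furniture and walls round the work are solid. World frame = base frame: x ahead of the robot, y to its left, z up, the work surface at z = 0. Lengths are in m, angles in degrees, forces in N, time in s.
With the tool pointing down it reaches from about 0.425 to 0.875 m from the base axis. Payload 4.7 kg.
Tool frame: the origin (TCP) lies between the finger pads; the fingertips stand 8 mm ahead of it and the grasp point (between the pads) lies 11 mm behind it (env.tip_extent is the distance from the TCP to the fingertips, in m); z points along the fingers, y is the line along which they close (so a half turn about z gives the same grasp; the last joint's range is limited). The gripper opens to 87 mm and grips with 3 to 60 N. Pads are 19 mm wide; open, the fingers measure 117 mm over their backs; the gripper's body (75 mm by 190 mm) begins 51 mm behind the grasp point.
Start: joints at [-75.911, 18.392, -4.016, 83.108, 1.295, 78.541, -3.26], TCP at [0.149, 0.633, 0.231] pointing down, gripper open.
Joint ranges: [-163.93, 163.93], [-17.29, 119.83], [-79.2, 71.16], [3.27, 140.29], [-89.18, 269.18], [5.43, 117.66], [-154.24, 154.24]. Speed limits (degrees/s): [147.25, 147.25, 180, 180, 180, 180, 180].

### API

Orientations are given as [roll, pitch, yaw] about the fixed x, y, z axes, in that order (R = Rz(yaw) Ry(pitch) Rx(roll)).
In Python, from cell import sensors, vision, workorder, env gives the robot as it stands.
- The arm moves only by the tool drive_tool, never from a script. Its argument "moves" is a list of rows, each an object of numbers: "x", "y", "z": the shift along the tool's x, y, z in mm; "rx", "ry", "rz": the turn, a rotation vector about the tool's x, y, z in rad; "fingers": the closure, from -1 (fully open) to 1 (shut). In form: [{"x": .., "y": .., "z": .., "rx": .., "ry": .., "rz": .., "fingers": ..}, ...]. A call has 1 to 20 rows; each row is the pose to reach, as a shift and turn from the pose commanded when the call began, along the tool's axes at that moment; what a row does not reach only later rows make up. A row lasts 1/8 s, in which the tool goes at most 62.5 mm and 10.7 degrees, less where a joint would pass 70% of its speed; a pose out of reach is approached as far as the arm can. A call with a gripper value outside its range is refused whole. The fingers move at their own pace and stop on an object; "force" is the grip in N (left out, the last holds). Time passes only in rows, so rows that repeat a pose let the fingers close. It gives the time, the measured TCP pose, the force, the opening and the grip force at its end, in the units of the state.
- sensors.get_obs(): the state, without advancing time (a new reading comes with each control period).
- vision.read_camera(name): name is "scene" or "top" or "wrist"; returns a dict with "image" (400x640x3 uint8, red, green, blue), "fx", "fy", "cx", "cy" (pixels), "R" (3x3) and "t" (3): a world point X has camera coordinates R X + t. Camera axes: x right, y down, z forward; pixel columns grow to the right and rows downward; lengths in m; the calibration is good to about 2 mm. The wrist camera is an equidistant fisheye: a pixel r from the principal point sees the ray r / f radians off the axis. A picture is of the moment at which its call begins. There is no depth.
- workorder.sign_off(): hands the job in; it is judged then, once.
The state is a dict: "time_s": time; "qpos": joint angles; "joint_velocities": joint speeds; "effort": joint torques, N m; "tool_pos": TCP position; "tool_rot": TCP orientation; "force": force on the tool from outside, world axes, zero at the start; "wrist_torque": the same for the moment, N m; "grip_width": finger opening in m; "grasp_force": force on a finger pad.
Only numpy, scipy, OpenCV 4.12 (cv2) and the standard library are available. Lean on these libraries where they do the work, as an engineer would, in place of code of your own. Each camera call takes 0.05 s, during which the arm holds its last target. There are 200 camera calls.

### The job

The bar is closing, so put the pop-up socket tower away. Switch it off with a light fingertip push on the raised end of the rocker switch in its cap, and only once it is off press the tower down by its cap, not by the switch and without ramming it, until it is fully home on its bezel; leave the cup and saucer, the glass and the sugar caddy round it where they stand.

Things in the scene. Friction and masses are not known exactly. Their poses are not given: they have to be found in the camera images.
- socket_unit: Pop-up socket unit, fixed in the worktop. Origin: on the worktop, middle of its square steel bezel, 116 x 116 x 4 mm; x, y along the bezel's sides, z up. Out of it stands the tower: an aluminium column 80 x 80 mm with sockets in its sides and an overhanging cap 104 x 104 x 10 mm, centred on the bezel. The +y half of the cap carries the rocker switch; the -y half is plain.
- cap_home (a point): Fixed point, 14 mm above the worktop: middle of the cap's top (tower_c1 is the cap's centre, 5 mm lower) once the tower is home (cap on bezel, hard stop). The tower slides straight down and stays where it is left. At the start its cap top is 54 to 89 mm above the worktop; THAT HEIGHT IS NOT MEASURED: find it by touch or sight. It stays put under 16 N and slides at 17 to 22 N of push.
- plate_home (a point): Fixed point of the unit, 14 mm above the worktop at y -24 mm of socket_unit: middle of the flat brushed push plate, 70 mm (x) by 36 mm (y), on the plain half of the cap once the tower is home. Before that the plate is straight above this point, at the cap's unmeasured height. Axes as socket_unit.
- switch_home (a point): Fixed point of the unit, at y +26 mm of socket_unit and at cap-top height once home; the rocker's pivot is straight above it. Black rocker, 40 mm along x, 26 mm along y: two flat faces, each 20 mm, in a shallow V, which meets 3.5 mm above the cap. One face always lies level there, the other slopes up to an outer edge 11 mm above the cap.
- rocker (a joint): Angle of the rocker, rad. -0.2 = on (the start: +x end, with round dot, standing up); +0.2 = off (+x end level, -x end up). Over-centre: the raised outer edge resists with 5 to 6 N at first, less as it goes down; 4 mm lower the rocker is level (0) and snaps over by itself. It then rests on a hard stop, and more push goes through it into the tower. It bears 16 N at most.
- served_cup_saucer: Bystander: white saucer, 114 mm across, 14 mm high, loose, origin at the centre of its underside, z up.
- served_cup: Bystander: small white coffee cup with handle, 59 x 83 x 52 mm, standing loose on the saucer; origin at the centre of its underside, z up.
- water_glass: Bystander: waisted water glass, 62 mm across, 88 mm high, loose; origin at the centre of its underside, z up.
- sugar_caddy: Bystander: black caddy of sugar sachets, 72 x 76 x 69 mm, loose, beside the unit (four like it stand farther back); origin at the centre of its underside, z up.

How it is judged (in metres and radians):
On the way, in this order (a step that is already met when the one before it is completed fails the run):
1. the rocker is flipped to off (value of joint rocker above 0.15 rad), for 0.2 s.
2. the tower is pressed home: top of the cap within 2.5 mm of its home height (z of tower_c1 in the frame of socket_unit below 0.0115 m), for 0.2 s.
At the end, for the whole second after the job is handed in: The rocker is off (above 0.15 rad); the tower is home, the middle of its cap (tower_c1, 9 mm above the worktop when home) lower than 11.5 mm, that is within 2.5 mm of home; cup, saucer, glass and caddy stand upright within 15 mm of where they were (value of joint rocker above 0.15 rad and z of tower_c1 in the frame of socket_unit below 0.0115 m and distance of each of served_cup_saucer, served_cup, water_glass, sugar_caddy from where it was at the start of the episode below 0.015 m and angle between each of served_cup_saucer, served_cup, water_glass, sugar_caddy's own z axis and vertical below 0.15 rad); the robot touches nothing.
It fails at once if the switch is pressed with more than 16 N (contact force between rocker and anything else above 16 N).
It fails at once if the tower is pushed down by more than 5 mm while the switch is still on (value of joint rocker below 0 rad and distance of tower_c1 from where it was at the start of the episode above 0.005 m).
It fails at once if the socket unit is rammed: more than 55 N on it (contact force between socket_unit and anything else above 55 N).
It fails at once if a bystander is shoved over 30 mm or tipped (distance of any of served_cup_saucer, served_cup, water_glass, sugar_caddy from where it was at the start of the episode above 0.03 m or angle between any of served_cup_saucer, served_cup, water_glass, sugar_caddy's own z axis and vertical above 0.4 rad).
It also fails if it takes over 45 s, if anything falls off the work surface, if the arm or the gripper's body presses on something with over 40 N, if the wrist force passes 120 N, or if a joint passes its speed limit or range.

## Working session

There is one attempt and no reset: what is moved stays moved. The work goes in short steps, Python scripts to look and compute and a tool call to move; the robot and the scene stay as the last step left them, time stands still between calls to the robot, and variables do not carry over. Pictures are saved under pics/ and viewed, at most 10 in all, crops included, and the job is handed in when it is done.

Besides the shell and the picture viewer there is one more tool, called after "Request:" in YAML: its name, and indented under it one key for each argument. drive_tool: Moves the arm, as the interface text tells. Its arguments: {"type":"object","properties":{"moves":{"type":"array"},"force":{"type":"number"}},"required":["moves"]}

```bash
mkdir -p pics; ls
python3 - <<'E'
from cell import sensors, vision
import cv2,json
o=sensors.get_obs(); print({k:o[k] for k in ('time_s','tool_pos','tool_rot','force','grip_width')})
for n in ('scene','top'):
    c=vision.read_camera(n); cv2.imwrite(f'pics/{n}0.png',c['image'][:,:,::-1]); print(n,c['fx'],c['fy'],c['cx'],c['cy'],c['R'],c['t'])
E
```

```text
pics
{'time_s': 0.0, 'tool_pos': array([0.1492733 , 0.63207076, 0.22945919]), 'tool_rot': array([-1.79890884e+02,  5.98024314e-03,  1.66720311e+02]), 'force': array([0.17893182, 1.11145464, 0.41217485]), 'grip_width': 0.08716940053916293}
scene 425.2698077593 425.2698077593 329.27524591679 192.56982797994564 [[ 0.58945087 -0.80755898  0.01990381]
 [-0.62670024 -0.47270805 -0.61951103]
 [ 0.50970039  0.35269759 -0.78473558]] [-0.29971733  0.41237738  0.61600982]
top 499.1143526591047 499.1143526591047 319.03101944944984 192.58108784463644 [[ 0.02727644 -0.99923106 -0.02816529]
 [-0.99665609 -0.02501355 -0.07778787]
 [ 0.07702355  0.03019288 -0.99657201]] [0.03928055 0.5692332  1.00879895]
```

View pics/scene0.png

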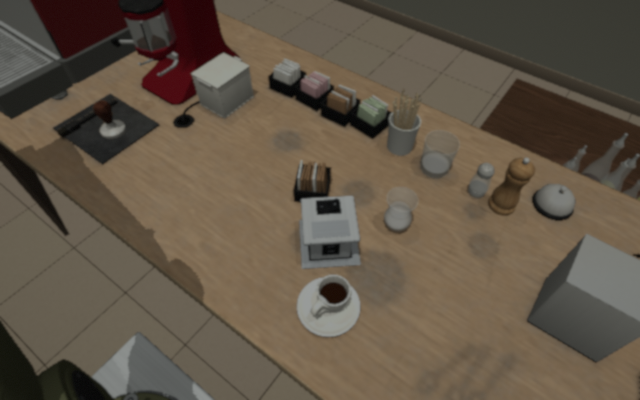

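View pics/top0.png

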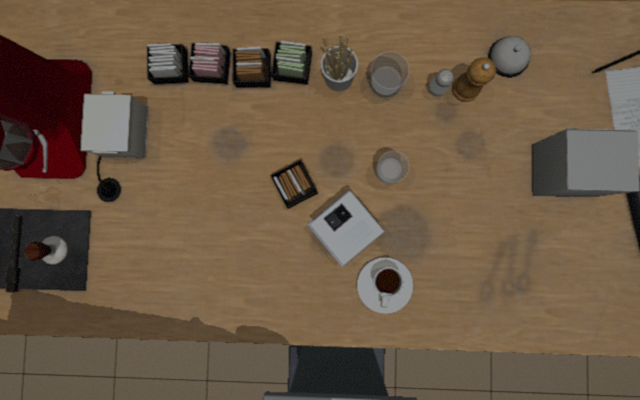

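The top view shows the cap centred near (346,228), with the black rocker at (338,217), the caddy at (294,184), the glass at (391,166) and the saucer at (385,285). In the scene view the cap is at about (329,220) and the rocker at (328,206). I'll crop in closer for exact corners.

Run:
```python
import cv2,numpy as np
a=cv2.imread('pics/top0.png')[180:275,300:395]; b=cv2.imread('pics/scene0.png')[185:275,285:375]
f=lambda i,w:cv2.resize(i,(400,int(400*i.shape[0]/i.shape[1])),interpolation=cv2.INTER_CUBIC)
A=f(a,0);B=f(b,0)
cv2.imwrite('pics/crop0.png',cv2.convertScaleAbs(np.hstack([A,B]),alpha=1.3))
```

```text
(no output)
```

View pics/crop0.png

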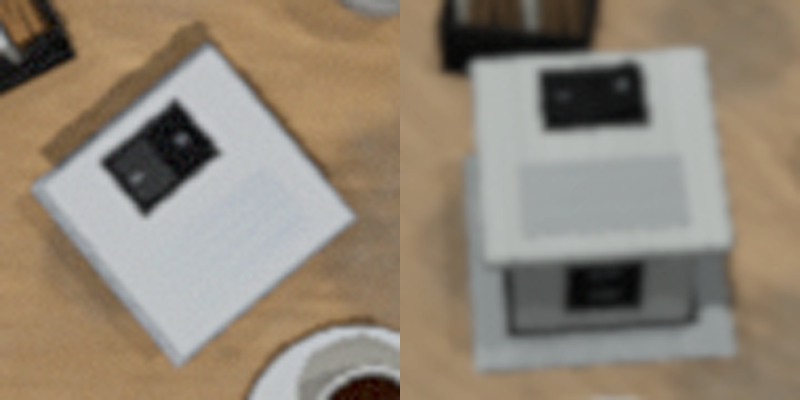

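The crop shows clean cap corners in both views, with the rocker on the far (upper-left) side. I'll triangulate from the corners.

```bash
cat > h.py <<'E'
import cv2,numpy as np
from cell import vision
def cams():
    return {n:vision.read_camera(n) for n in('top','scene')}
def P(c):
    K=np.array([[c['fx'],0,c['cx']],[0,c['fy'],c['cy']],[0,0,1]]); return K@np.c_[c['R'],c['t']]
def proj(c,X):
    p=P(c)@np.append(X,1); return p[:2]/p[2]
def ray(c,uv,z):
    d=c['R'].T@np.array([(uv[0]-c['cx'])/c['fx'],(uv[1]-c['cy'])/c['fy'],1]); o=-c['R'].T@c['t']
    return o+d*(z-o[2])/d[2]
E
python3 - <<'E'
from h import *
from scipy.optimize import least_squares
C=cams()
t=np.array([(38,186),(205,42),(354,215),(180,360)])*95/400+[300,180]-.5+.12
s=np.array([(70,61),(304,49),(330,246),(85,258)])*90/400+[285,185]-.5+.12
for i in range(4):
    X=cv2.triangulatePoints(P(C['top']),P(C['scene']),t[i],s[i]); print((X[:3]/X[3]).ravel().round(4))
q=np.array([(-1,1),(1,1),(1,-1),(-1,-1)])*.052
def f(p,full=False):
    c,s_=np.cos(p[2]),np.sin(p[2]); W=[np.append(np.array([[c,-s_],[s_,c]])@k+p[:2],p[3]) for k in q]
    return np.concatenate([np.concatenate([proj(C['top'],w) for w in W])-t.ravel(),np.concatenate([proj(C['scene'],w) for w in W])-s.ravel()])
r=least_squares(f,[.5,-.05,-.7,.07]); print(r.x,np.degrees(r.x[2]),r.fun.round(1))
# bezel corners in scene, rocker corners
for n,u in (('bezBL',(76,369)),('bezBR',(333,354))):
    uv=np.array(u)*90/400+[285,185]-.4; print(n,ray(C['scene'],uv,.004))
for u in ((103,162),(178,101),(219,152),(145,214)):
    uv=np.array(u)*95/400+[300,180]-.4; print('rock',ray(C['top'],uv,r.x[3]+.005))
for n,u,z in(('glass',(391,166),.088),('saucer',(385,285),.01),('cup',(387,280),.05),('caddy',(294,184),.06)): print(n,ray(C['top'],u,z))
p=r.x;R=np.array([[np.cos(p[2]),-np.sin(p[2])],[np.sin(p[2]),np.cos(p[2])]])
for n,k in(('+xedge',(.017,.026)),('plate',(0,-.024)),('bezBL',(-.058,-.058)),('bezBR',(.058,-.058))): print(n,R@k+p[:2])
E
```

```text
[0.5029 0.0698 0.0855]
[ 0.5719 -0.0062  0.0819]
[ 0.4932 -0.0747  0.0842]
[0.4262 0.0023 0.0872]
[ 0.49889809 -0.00225336 -0.85135593  0.08396534] -48.779101888457085 [-0.2 -0.8  1.4 -0.9  0.8 -0.6  0.6 -0.4 -1.  -0.1 -0.9 -0.5  0.2  0.
 -1.8  1.1]
bezBL [0.41972029 0.00175625 0.004     ]
bezBR [ 0.49332145 -0.08446375  0.004     ]
rock [0.51391786 0.04113699 0.08896534]
rock [0.54272118 0.00754659 0.08896534]
rock [ 0.519885   -0.01170982  0.08896534]
rock [0.49073786 0.02135589 0.08896534]
glass [ 0.61805059 -0.08571337  0.088     ]
saucer [ 0.38197351 -0.08621097  0.01      ]
cup [ 0.39596377 -0.08578553  0.05      ]
caddy [0.58105876 0.10351411 0.06      ]
+xedge [0.52965702 0.00209273]
plate [ 0.4808459  -0.01806849]
bezBL [0.41705206 0.00315287]
bezBR [ 0.49349187 -0.08409939]
```

The cap centre is about (0.499, -0.002), unit yaw is about -48.8° and cap top is about 84 ± 3 mm. I'm moving the closed fingers to hover over the raised +x end, with the tool x axis along unit x.

Request:
drive_tool:
  moves:
    - {"x": -258,"y": -263,"z": 0,"rz": 0.31,"fingers": 1}
    - {"x": -258,"y": -263,"z": 0,"rz": 0.31,"fingers": 1}
    - {"x": -258,"y": -263,"z": 0,"rz": 0.31,"fingers": 1}
    - {"x": -258,"y": -263,"z": 0,"rz": 0.31,"fingers": 1}
    - {"x": -258,"y": -263,"z": 0,"rz": 0.31,"fingers": 1}
    - {"x": -516,"y": -526,"z": 40,"rz": 0.62,"fingers": 1}
    - {"x": -516,"y": -526,"z": 40,"rz": 0.62,"fingers": 1}
    - {"x": -516,"y": -526,"z": 40,"rz": 0.62,"fingers": 1}
    - {"x": -516,"y": -526,"z": 40,"rz": 0.62,"fingers": 1}
    - {"x": -516,"y": -526,"z": 60,"rz": 0.62,"fingers": 1}
    - {"x": -516,"y": -526,"z": 80,"rz": 0.62,"fingers": 1}
    - {"x": -516,"y": -526,"z": 80,"rz": 0.62,"fingers": 1}
    - {"x": -516,"y": -526,"z": 80,"rz": 0.62,"fingers": 1}
    - {"x": -516,"y": -526,"z": 80,"rz": 0.62,"fingers": 1}
    - {"x": -516,"y": -526,"z": 80,"rz": 0.62,"fingers": 1}
    - {"x": -516,"y": -526,"z": 80,"rz": 0.62,"fingers": 1}
  force: 20

```text
invalid input at $.moves[0]: expected keys x, y, z, rx, ry, rz, fingers
```

Request:
drive_tool:
  moves:
    - {"x": -258,"y": -263,"z": 0,"rx": 0,"ry": 0,"rz": 0.31,"fingers": 1}
    - {"x": -258,"y": -263,"z": 0,"rx": 0,"ry": 0,"rz": 0.31,"fingers": 1}
    - {"x": -258,"y": -263,"z": 0,"rx": 0,"ry": 0,"rz": 0.31,"fingers": 1}
    - {"x": -258,"y": -263,"z": 0,"rx": 0,"ry": 0,"rz": 0.31,"fingers": 1}
    - {"x": -258,"y": -263,"z": 0,"rx": 0,"ry": 0,"rz": 0.31,"fingers": 1}
    - {"x": -516,"y": -526,"z": 40,"rx": 0,"ry": 0,"rz": 0.62,"fingers": 1}
    - {"x": -516,"y": -526,"z": 40,"rx": 0,"ry": 0,"rz": 0.62,"fingers": 1}
    - {"x": -516,"y": -526,"z": 40,"rx": 0,"ry": 0,"rz": 0.62,"fingers": 1}
    - {"x": -516,"y": -526,"z": 40,"rx": 0,"ry": 0,"rz": 0.62,"fingers": 1}
    - {"x": -516,"y": -526,"z": 60,"rx": 0,"ry": 0,"rz": 0.62,"fingers": 1}
    - {"x": -516,"y": -526,"z": 80,"rx": 0,"ry": 0,"rz": 0.62,"fingers": 1}
    - {"x": -516,"y": -526,"z": 80,"rx": 0,"ry": 0,"rz": 0.62,"fingers": 1}
    - {"x": -516,"y": -526,"z": 80,"rx": 0,"ry": 0,"rz": 0.62,"fingers": 1}
    - {"x": -516,"y": -526,"z": 80,"rx": 0,"ry": 0,"rz": 0.62,"fingers": 1}
    - {"x": -516,"y": -526,"z": 80,"rx": 0,"ry": 0,"rz": 0.62,"fingers": 1}
    - {"x": -516,"y": -526,"z": 80,"rx": 0,"ry": 0,"rz": 0.62,"fingers": 1}
  force: 20

```text
time_s: 2.2
tool_pos: [0.5308, 0.0037, 0.1511]
tool_rot: [179.9, -0.0, 131.3]
force: [1.1, 0.8, 0.5]
grip_width: 0.0003
grasp_force: 0.0
```

Run:
```python
from h import *
from cell import sensors,env
o=sensors.get_obs(); print(o['tool_pos'],o['force'],env.tip_extent)
w=vision.read_camera('wrist'); s=vision.read_camera('scene')
print(w['fx'],w['cx'],w['cy'],w['R'],w['t'])
a=cv2.resize(w['image'],(480,300))[:,:,::-1]; b=cv2.resize(s['image'][160:280,270:390],(300,300),interpolation=cv2.INTER_CUBIC)[:,:,::-1]
cv2.imwrite('pics/w1.png',cv2.convertScaleAbs(np.hstack([a,b]),alpha=1.3))
```

```text
[0.53075331 0.00367647 0.15114958] [1.11588514 0.81570922 0.53045854] 0.008
309.70691628693146 314.54478264969606 197.57973935532246 [[ 0.75100118  0.66029843  0.00179259]
 [ 0.63910475 -0.72757318  0.24936397]
 [ 0.16595888 -0.18612698 -0.96840818]] [-0.40231753 -0.34792689  0.22553776]
```

View pics/w1.png

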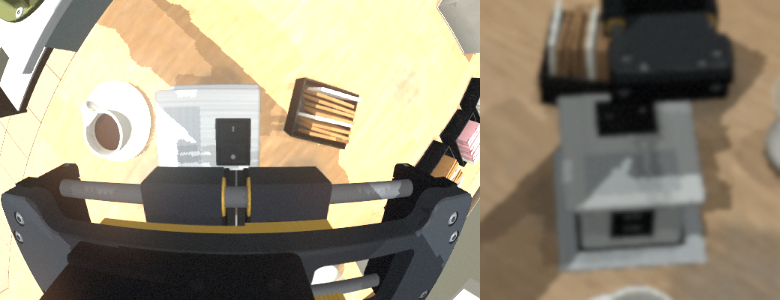

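The wrist view shows the rocker at about (233,142) in the half-size image, just ahead of the closed fingers, with the round dot at its finger-side end. The scene crop confirms clear space. Next I'll ray-cast the rocker from this closer view.

Run:
```python
from h import *
w=vision.read_camera('wrist'); im=w['image']; sx=640/480; sy=400/300
x0,x1,y0,y1=[int(v) for v in(205*sx,262*sx,108*sy,170*sy)]
cv2.imwrite('pics/w2.png',cv2.resize(cv2.convertScaleAbs(im[y0-40:y1+10,x0-70:x1+20,::-1],alpha=1.2),None,fx=4,fy=4,interpolation=cv2.INTER_CUBIC)); print(x0-70,y0-40)
```

```text
203 104
```

View pics/w2.png

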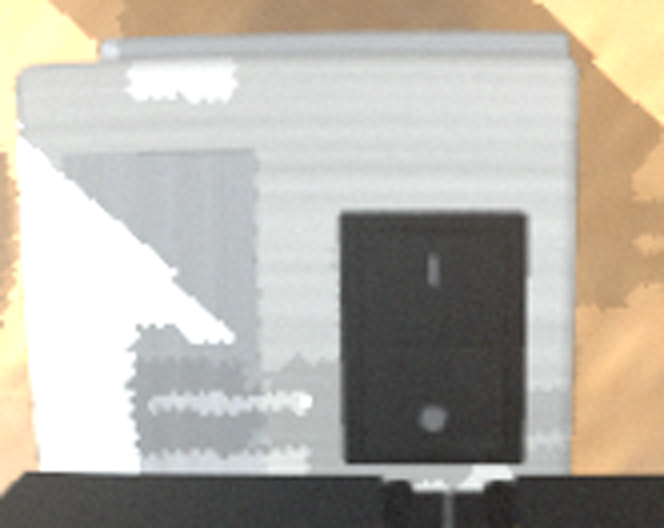

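Run:
```python
from h import *
w=vision.read_camera('wrist')
def fr(u,z):
    p=np.array(u)/4+[203,104]-[w['cx'],w['cy']]; r=np.hypot(*p); th=r/w['fx']
    d=np.append(p/r*np.sin(th),np.cos(th)); d=w['R'].T@d; o=-w['R'].T@w['t']; return (o+d*(z-o[2])/d[2])
from cell import sensors
o=sensors.get_obs(); T=o['tool_pos']
a=np.radians(-48.8); ux=np.array([np.cos(a),np.sin(a)]); uy=np.array([-ux[1],ux[0]])
for h in(.078,.081,.084,.087):
    f1,f2=fr((340,212),h+.0035),fr((526,212),h+.0035); n1,n2=fr((343,463),h+.011),fr((525,463),h+.011)
    c1,c2=fr((20,66),h),fr((576,66),h)
    F=(f1+f2)/2;N=(n1+n2)/2
    rel=lambda X:(np.round(1e3*((X-T)[:2]@ux),1),np.round(1e3*((X-T)[:2]@uy),1))
    print(h,'w',[np.round(1e3*np.hypot(*(q-p)[:2]),1) for p,q in((f1,f2),(n1,n2),(c1,c2))],'len',1e3*np.hypot(*(F-N)[:2]),'far',rel(F),'near',rel(N),'cap',rel((c1+c2)/2), 'yaw',np.degrees(np.arctan2(*(f2-f1)[1::-1]))-90)
```

```text
0.078 w [np.float64(33.9), np.float64(33.6), np.float64(104.3)] len 45.50772176137005 far (np.float64(-39.9), np.float64(-1.1)) near (np.float64(5.6), np.float64(-1.0)) cap (np.float64(-67.6), np.float64(-27.2)) yaw -48.809635626775425
0.081 w [np.float64(33.4), np.float64(33.1), np.float64(102.9)] len 44.86506313590724 far (np.float64(-40.3), np.float64(-1.1)) near (np.float64(4.6), np.float64(-0.9)) cap (np.float64(-67.6), np.float64(-26.8)) yaw -48.80963562677535
0.084 w [np.float64(33.0), np.float64(32.7), np.float64(101.6)] len 44.22240453430953 far (np.float64(-40.7), np.float64(-1.1)) near (np.float64(3.6), np.float64(-0.9)) cap (np.float64(-67.6), np.float64(-26.5)) yaw -48.80963562677542
0.087 w [np.float64(32.5), np.float64(32.2), np.float64(100.2)] len 43.57974595763305 far (np.float64(-41.0), np.float64(-1.1)) near (np.float64(2.6), np.float64(-0.9)) cap (np.float64(-67.6), np.float64(-26.1)) yaw -48.809635626775325
```

Request:
drive_tool:
  moves:
    - {"x": -1.5,"y": -1,"z": 20,"rx": 0,"ry": 0,"rz": 0,"fingers": 1}
    - {"x": -1.5,"y": -1,"z": 32,"rx": 0,"ry": 0,"rz": 0,"fingers": 1}
    - {"x": -1.5,"y": -1,"z": 38,"rx": 0,"ry": 0,"rz": 0,"fingers": 1}
    - {"x": -1.5,"y": -1,"z": 40,"rx": 0,"ry": 0,"rz": 0,"fingers": 1}
    - {"x": -1.5,"y": -1,"z": 40,"rx": 0,"ry": 0,"rz": 0,"fingers": 1}

```text
time_s: 3.02
tool_pos: [0.5312, 0.0004, 0.1108]
tool_rot: [180.0, 0.0, 131.2]
force: [0.4, -0.0, 0.1]
grip_width: 0.0006
grasp_force: 0.0
```

Request:
drive_tool:
  moves:
    - {"x": 0,"y": 0,"z": 1,"rx": 0,"ry": 0,"rz": 0,"fingers": 1}
    - {"x": 0,"y": 0,"z": 2,"rx": 0,"ry": 0,"rz": 0,"fingers": 1}
    - {"x": 0,"y": 0,"z": 3,"rx": 0,"ry": 0,"rz": 0,"fingers": 1}
    - {"x": 0,"y": 0,"z": 3,"rx": 0,"ry": 0,"rz": 0,"fingers": 1}

```text
time_s: 3.52
tool_pos: [0.5309, 0.0004, 0.1075]
tool_rot: [180.0, -0.0, 131.2]
force: [0.8, 0.5, 0.4]
grip_width: 0.0005
grasp_force: 0.0
```

Tip at 99.5 mm, no contact yet. I'm stepping down 2 mm at a time.

Request:
drive_tool:
  moves:
    - {"x": 0,"y": 0,"z": 1,"rx": 0,"ry": 0,"rz": 0,"fingers": 1}
    - {"x": 0,"y": 0,"z": 2,"rx": 0,"ry": 0,"rz": 0,"fingers": 1}
    - {"x": 0,"y": 0,"z": 2,"rx": 0,"ry": 0,"rz": 0,"fingers": 1}

```text
time_s: 3.9
tool_pos: [0.5309, 0.0004, 0.1055]
tool_rot: [-180.0, -0.0, 131.2]
force: [-0.8, -0.9, -0.2]
grip_width: 0.0002
grasp_force: 0.0
```

Request:
drive_tool:
  moves:
    - {"x": 0,"y": 0,"z": 1,"rx": 0,"ry": 0,"rz": 0,"fingers": 1}
    - {"x": 0,"y": 0,"z": 2,"rx": 0,"ry": 0,"rz": 0,"fingers": 1}
    - {"x": 0,"y": 0,"z": 2,"rx": 0,"ry": 0,"rz": 0,"fingers": 1}

```text
time_s: 4.28
tool_pos: [0.5312, 0.0003, 0.1041]
tool_rot: [180.0, 0.0, 131.2]
force: [-1.2, -0.1, 5.2]
grip_width: 0.0006
grasp_force: 2.5
```

Contact at a tip height of about 97 mm (5.2 N), so the cap is at about 85–86 mm. Continuing gently through the over-centre point.

Request:
drive_tool:
  moves:
    - {"x": 0,"y": 0,"z": 1,"rx": 0,"ry": 0,"rz": 0,"fingers": 1}
    - {"x": 0,"y": 0,"z": 2,"rx": 0,"ry": 0,"rz": 0,"fingers": 1}
    - {"x": 0,"y": 0,"z": 2,"rx": 0,"ry": 0,"rz": 0,"fingers": 1}

```text
time_s: 4.65
tool_pos: [0.5313, 0.0001, 0.1016]
tool_rot: [180.0, 0.0, 131.2]
force: [0.9, -0.8, 2.1]
grip_width: 0.0005
grasp_force: 0.9
```

Request:
drive_tool:
  moves:
    - {"x": 0,"y": 0,"z": 1,"rx": 0,"ry": 0,"rz": 0,"fingers": 1}
    - {"x": 0,"y": 0,"z": 1,"rx": 0,"ry": 0,"rz": 0,"fingers": 1}

```text
time_s: 4.9
tool_pos: [0.5302, 0.0008, 0.0999]
tool_rot: [-179.9, -0.1, 131.2]
force: [-0.5, -0.3, -0.1]
grip_width: 0.0004
grasp_force: 0.0
```

The force dropped to zero after about 5 mm of travel, so it has snapped over. Lifting and moving over the push plate, then checking.

Request:
drive_tool:
  moves:
    - {"x": 0,"y": 0,"z": -15,"rx": 0,"ry": 0,"rz": 0,"fingers": 1}
    - {"x": 0,"y": 0,"z": -25,"rx": 0,"ry": 0,"rz": 0,"fingers": 1}
    - {"x": 17,"y": -50,"z": -25,"rx": 0,"ry": 0,"rz": 0,"fingers": 1}
    - {"x": 17,"y": -50,"z": -25,"rx": 0,"ry": 0,"rz": 0,"fingers": 1}
    - {"x": 17,"y": -50,"z": -25,"rx": 0,"ry": 0,"rz": 0,"fingers": 1}

```text
time_s: 5.52
tool_pos: [0.483, -0.0193, 0.1266]
tool_rot: [179.8, 0.0, 131.2]
force: [-0.3, 0.8, 0.3]
grip_width: 0.0005
grasp_force: 0.0
```

Run:
```python
from h import *
from cell import sensors
o=sensors.get_obs(); print(o['tool_pos'],o['force'])
w=vision.read_camera('wrist'); s=vision.read_camera('scene')
a=cv2.resize(w['image'][110:250,220:420],(500,350),interpolation=cv2.INTER_CUBIC)[:,:,::-1]; b=cv2.resize(s['image'][180:280,285:371],(300,350),interpolation=cv2.INTER_CUBIC)[:,:,::-1]
cv2.imwrite('pics/w3.png',cv2.convertScaleAbs(np.hstack([a,b]),alpha=1.3))
```

```text
[ 0.48304519 -0.01933187  0.12658782] [-0.33663552  0.81386147  0.32808106]
```

View pics/w3.png

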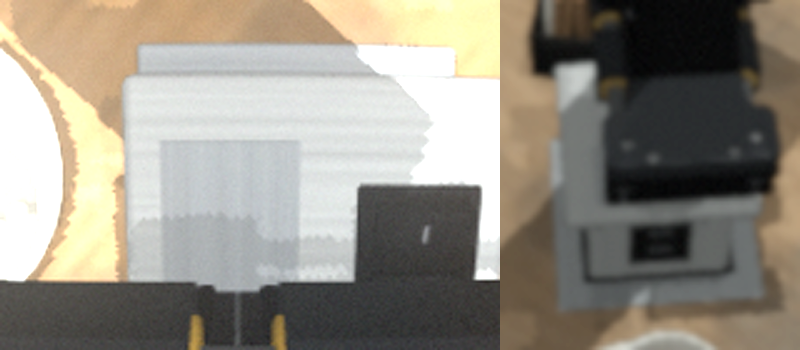

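The fingers are centred over the plate (finger col 237, plate cols 160–300). The rocker's far "I" end looks tilted up, but before the irreversible press I'll check it from the same pose as picture w2.

Request:
drive_tool:
  moves:
    - {"x": -15.5,"y": 51,"z": -25,"rx": 0,"ry": 0,"rz": 0,"fingers": 1}
    - {"x": -15.5,"y": 51,"z": -25,"rx": 0,"ry": 0,"rz": 0,"fingers": 1}
    - {"x": -15.5,"y": 51,"z": -25,"rx": 0,"ry": 0,"rz": 0,"fingers": 1}

```text
time_s: 6.0
tool_pos: [0.5311, 0.0022, 0.1503]
tool_rot: [-179.9, 0.0, 131.2]
force: [0.0, 0.5, -0.8]
grip_width: 0.0001
grasp_force: 0.0
```

Run:
```python
from h import *
from cell import sensors
o=sensors.get_obs(); print(o['tool_pos'],o['force'])
im=vision.read_camera('wrist')['image'][104:236,203:369,::-1]
im=cv2.resize(cv2.convertScaleAbs(im,alpha=1.2),None,fx=4,fy=4,interpolation=cv2.INTER_CUBIC)
old=cv2.imread('pics/w2.png')
cv2.imwrite('pics/w4.png',cv2.convertScaleAbs(np.hstack([old[180:480,300:600],im[180:480,300:600]]),alpha=1.8))
```

```text
[0.53106282 0.00224865 0.15028254] [ 0.00741873  0.48073804 -0.83307786]
```

View pics/w4.png

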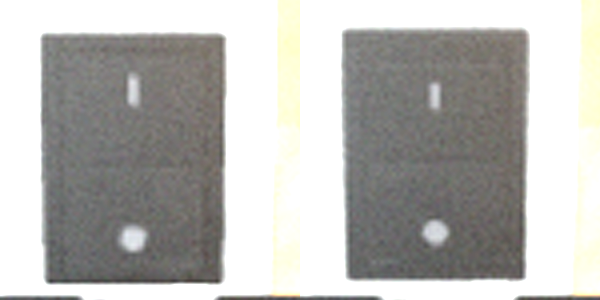

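In the right half ("I" mark shortened and moved inward from 37 to 52 px from the edge) the far face now slopes up, so the rocker is off. Next I press the plate.

Request:
drive_tool:
  moves:
    - {"x": 15.5,"y": -50,"z": 0,"rx": 0,"ry": 0,"rz": 0,"fingers": 1}
    - {"x": 15.5,"y": -50,"z": 0,"rx": 0,"ry": 0,"rz": 0,"fingers": 1}
    - {"x": 15.5,"y": -50,"z": 25,"rx": 0,"ry": 0,"rz": 0,"fingers": 1}
    - {"x": 15.5,"y": -50,"z": 40,"rx": 0,"ry": 0,"rz": 0,"fingers": 1}
    - {"x": 15.5,"y": -50,"z": 48,"rx": 0,"ry": 0,"rz": 0,"fingers": 1}
    - {"x": 15.5,"y": -50,"z": 51,"rx": 0,"ry": 0,"rz": 0,"fingers": 1}
    - {"x": 15.5,"y": -50,"z": 52,"rx": 0,"ry": 0,"rz": 0,"fingers": 1}

```text
time_s: 6.92
tool_pos: [0.4833, -0.0191, 0.0988]
tool_rot: [180.0, 0.0, 131.2]
force: [0.5, 0.2, 0.6]
grip_width: 0.0003
grasp_force: 0.0
```

Request:
drive_tool:
  moves:
    - {"x": 0,"y": 0,"z": 1,"rx": 0,"ry": 0,"rz": 0,"fingers": 1}
    - {"x": 0,"y": 0,"z": 2,"rx": 0,"ry": 0,"rz": 0,"fingers": 1}
    - {"x": 0,"y": 0,"z": 3,"rx": 0,"ry": 0,"rz": 0,"fingers": 1}
    - {"x": 0,"y": 0,"z": 4,"rx": 0,"ry": 0,"rz": 0,"fingers": 1}
    - {"x": 0,"y": 0,"z": 5,"rx": 0,"ry": 0,"rz": 0,"fingers": 1}
    - {"x": 0,"y": 0,"z": 6,"rx": 0,"ry": 0,"rz": 0,"fingers": 1}

```text
time_s: 7.68
tool_pos: [0.4829, -0.0191, 0.0933]
tool_rot: [180.0, -0.0, 131.2]
force: [-4.7, 0.3, 11.6]
grip_width: 0.0005
grasp_force: 6.2
```

Contact with the plate. Now a slow slide down.

Request:
drive_tool:
  moves:
    - {"x": 0,"y": 0,"z": 1,"rx": 0,"ry": 0,"rz": 0,"fingers": 1}
    - {"x": 0,"y": 0,"z": 2,"rx": 0,"ry": 0,"rz": 0,"fingers": 1}
    - {"x": 0,"y": 0,"z": 3,"rx": 0,"ry": 0,"rz": 0,"fingers": 1}
    - {"x": 0,"y": 0,"z": 4,"rx": 0,"ry": 0,"rz": 0,"fingers": 1}
    - {"x": 0,"y": 0,"z": 6,"rx": 0,"ry": 0,"rz": 0,"fingers": 1}
    - {"x": 0,"y": 0,"z": 8,"rx": 0,"ry": 0,"rz": 0,"fingers": 1}

```text
time_s: 8.43
tool_pos: [0.483, -0.0191, 0.0867]
tool_rot: [180.0, -0.1, 131.2]
force: [-7.1, 0.4, 18.7]
grip_width: 0.0003
grasp_force: 9.6
```

Sliding smoothly at 19 N.

Request:
drive_tool:
  moves:
    - {"x": 0,"y": 0,"z": 2,"rx": 0,"ry": 0,"rz": 0,"fingers": 1}
    - {"x": 0,"y": 0,"z": 4,"rx": 0,"ry": 0,"rz": 0,"fingers": 1}
    - {"x": 0,"y": 0,"z": 6,"rx": 0,"ry": 0,"rz": 0,"fingers": 1}
    - {"x": 0,"y": 0,"z": 8,"rx": 0,"ry": 0,"rz": 0,"fingers": 1}
    - {"x": 0,"y": 0,"z": 10,"rx": 0,"ry": 0,"rz": 0,"fingers": 1}
    - {"x": 0,"y": 0,"z": 12,"rx": 0,"ry": 0,"rz": 0,"fingers": 1}
    - {"x": 0,"y": 0,"z": 14,"rx": 0,"ry": 0,"rz": 0,"fingers": 1}
    - {"x": 0,"y": 0,"z": 16,"rx": 0,"ry": 0,"rz": 0,"fingers": 1}
    - {"x": 0,"y": 0,"z": 18,"rx": 0,"ry": 0,"rz": 0,"fingers": 1}
    - {"x": 0,"y": 0,"z": 20,"rx": 0,"ry": 0,"rz": 0,"fingers": 1}
    - {"x": 0,"y": 0,"z": 22,"rx": 0,"ry": 0,"rz": 0,"fingers": 1}
    - {"x": 0,"y": 0,"z": 24,"rx": 0,"ry": 0,"rz": 0,"fingers": 1}
    - {"x": 0,"y": 0,"z": 26,"rx": 0,"ry": 0,"rz": 0,"fingers": 1}
    - {"x": 0,"y": 0,"z": 28,"rx": 0,"ry": 0,"rz": 0,"fingers": 1}
    - {"x": 0,"y": 0,"z": 30,"rx": 0,"ry": 0,"rz": 0,"fingers": 1}

```text
time_s: 10.3
tool_pos: [0.483, -0.0191, 0.0565]
tool_rot: [180.0, -0.1, 131.2]
force: [-7.1, -0.0, 19.2]
grip_width: 0.0003
grasp_force: 9.6
```

Request:
drive_tool:
  moves:
    - {"x": 0,"y": 0,"z": 2,"rx": 0,"ry": 0,"rz": 0,"fingers": 1}
    - {"x": 0,"y": 0,"z": 4,"rx": 0,"ry": 0,"rz": 0,"fingers": 1}
    - {"x": 0,"y": 0,"z": 6,"rx": 0,"ry": 0,"rz": 0,"fingers": 1}
    - {"x": 0,"y": 0,"z": 8,"rx": 0,"ry": 0,"rz": 0,"fingers": 1}
    - {"x": 0,"y": 0,"z": 10,"rx": 0,"ry": 0,"rz": 0,"fingers": 1}
    - {"x": 0,"y": 0,"z": 12,"rx": 0,"ry": 0,"rz": 0,"fingers": 1}
    - {"x": 0,"y": 0,"z": 14,"rx": 0,"ry": 0,"rz": 0,"fingers": 1}
    - {"x": 0,"y": 0,"z": 16,"rx": 0,"ry": 0,"rz": 0,"fingers": 1}
    - {"x": 0,"y": 0,"z": 18,"rx": 0,"ry": 0,"rz": 0,"fingers": 1}
    - {"x": 0,"y": 0,"z": 20,"rx": 0,"ry": 0,"rz": 0,"fingers": 1}
    - {"x": 0,"y": 0,"z": 22,"rx": 0,"ry": 0,"rz": 0,"fingers": 1}
    - {"x": 0,"y": 0,"z": 24,"rx": 0,"ry": 0,"rz": 0,"fingers": 1}
    - {"x": 0,"y": 0,"z": 26,"rx": 0,"ry": 0,"rz": 0,"fingers": 1}

```text
time_s: 11.92
tool_pos: [0.483, -0.0191, 0.0303]
tool_rot: [180.0, -0.1, 131.2]
force: [-7.4, 0.4, 18.4]
grip_width: 0.0004
grasp_force: 9.6
```

TCP should read about 22 mm at home, so 8 mm is left. Slowing down.

Request:
drive_tool:
  moves:
    - {"x": 0,"y": 0,"z": 1,"rx": 0,"ry": 0,"rz": 0,"fingers": 1}
    - {"x": 0,"y": 0,"z": 2,"rx": 0,"ry": 0,"rz": 0,"fingers": 1}
    - {"x": 0,"y": 0,"z": 3,"rx": 0,"ry": 0,"rz": 0,"fingers": 1}
    - {"x": 0,"y": 0,"z": 4,"rx": 0,"ry": 0,"rz": 0,"fingers": 1}
    - {"x": 0,"y": 0,"z": 5,"rx": 0,"ry": 0,"rz": 0,"fingers": 1}
    - {"x": 0,"y": 0,"z": 6,"rx": 0,"ry": 0,"rz": 0,"fingers": 1}

```text
time_s: 12.68
tool_pos: [0.483, -0.0191, 0.0243]
tool_rot: [180.0, -0.1, 131.2]
force: [-6.9, -0.9, 18.0]
grip_width: 0.0002
grasp_force: 9.5
```

Request:
drive_tool:
  moves:
    - {"x": 0,"y": 0,"z": 0.5,"rx": 0,"ry": 0,"rz": 0,"fingers": 1}
    - {"x": 0,"y": 0,"z": 1,"rx": 0,"ry": 0,"rz": 0,"fingers": 1}
    - {"x": 0,"y": 0,"z": 1.5,"rx": 0,"ry": 0,"rz": 0,"fingers": 1}
    - {"x": 0,"y": 0,"z": 2,"rx": 0,"ry": 0,"rz": 0,"fingers": 1}

```text
time_s: 13.18
tool_pos: [0.483, -0.0191, 0.0223]
tool_rot: [180.0, -0.1, 131.2]
force: [-8.4, -0.2, 22.7]
grip_width: 0.0008
grasp_force: 11.6
```

Force is rising, so it's near the stop. One more small step to confirm.

Request:
drive_tool:
  moves:
    - {"x": 0,"y": 0,"z": 0.5,"rx": 0,"ry": 0,"rz": 0,"fingers": 1}
    - {"x": 0,"y": 0,"z": 0.8,"rx": 0,"ry": 0,"rz": 0,"fingers": 1}

```text
time_s: 13.42
tool_pos: [0.483, -0.0191, 0.0223]
tool_rot: [180.0, -0.1, 131.2]
force: [-11.0, -0.2, 28.3]
grip_width: 0.0004
grasp_force: 14.5
```

The height stays at 22.3 mm while force climbs, so the tower is on the hard stop. Retreating straight up.

Request:
drive_tool:
  moves:
    - {"x": 0,"y": 0,"z": -3,"rx": 0,"ry": 0,"rz": 0,"fingers": 1}
    - {"x": 0,"y": 0,"z": -10,"rx": 0,"ry": 0,"rz": 0,"fingers": 1}
    - {"x": 0,"y": 0,"z": -40,"rx": 0,"ry": 0,"rz": 0,"fingers": 1}
    - {"x": 0,"y": 0,"z": -90,"rx": 0,"ry": 0,"rz": 0,"fingers": 1}
    - {"x": 0,"y": 0,"z": -140,"rx": 0,"ry": 0,"rz": 0,"fingers": 1}
    - {"x": 100,"y": 120,"z": -160,"rx": 0,"ry": 0,"rz": 0,"fingers": 1}
    - {"x": 100,"y": 120,"z": -160,"rx": 0,"ry": 0,"rz": 0,"fingers": 1}
    - {"x": 100,"y": 120,"z": -160,"rx": 0,"ry": 0,"rz": 0,"fingers": 1}
    - {"x": 100,"y": 120,"z": -160,"rx": 0,"ry": 0,"rz": 0,"fingers": 1}
    - {"x": 100,"y": 120,"z": -160,"rx": 0,"ry": 0,"rz": 0,"fingers": 1}

```text
time_s: 14.68
tool_pos: [0.5072, 0.1341, 0.1795]
tool_rot: [-179.9, 0.0, 131.2]
force: [0.3, -0.1, 0.8]
grip_width: 0.0003
grasp_force: 0.0
```

Run:
```python
from h import *
from cell import sensors
o=sensors.get_obs(); print(o['time_s'],o['tool_pos'],o['force'])
C=cams()
cv2.imwrite('pics/end.png',cv2.convertScaleAbs(np.hstack([cv2.resize(C[n]['image'][a:a+200,b:b+200,::-1],(400,400)) for n,a,b in(('top',130,250),('scene',145,255))]),alpha=1.3))
```

```text
14.675 [0.50716489 0.13408211 0.17951887] [ 0.31268746 -0.06057807  0.81609511]
```

View pics/end.png

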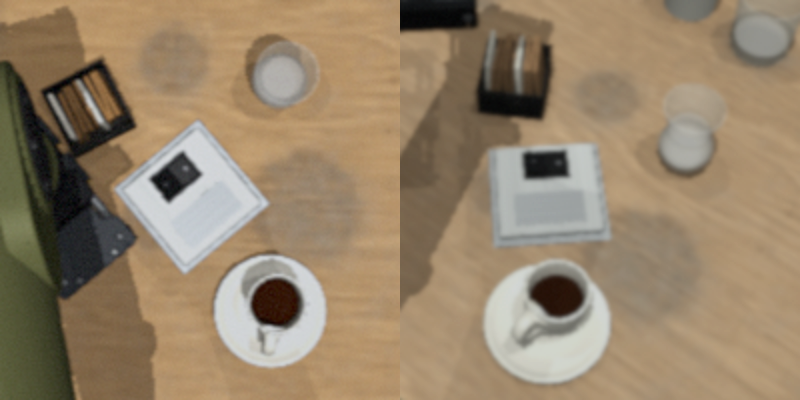

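The cap sits flush on its bezel (top crop centre about (192,196)). The cup, saucer, glass and caddy are where they were, and the arm is clear. Handing in.

```bash
python3 -c "
from cell import workorder; print(workorder.sign_off())"
```

```text
the job is handed in; nothing more can be done
None
```

I switched the tower off, pressed it home on its bezel and handed the job in at about 15 s; the last pictures show the cup and saucer, glass and caddy where they stood, but sign-off returned no verdict.

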